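# Scrub out the softener cup with the bottle brush

## Robot

A 6-joint arm with a two-finger parallel gripper is mounted at the origin on the work surface. World frame = base frame: x ahead of the robot, y to its left, z up, the work surface at z = 0. Lengths are in mm, angles in rad, forces in N, time in s.
With the tool pointing down it reaches from about 275 to 1000 mm from the base axis. Payload 8.4 kg.
Tool frame: the origin (TCP) lies at the very end of the fingers, on their centre line; the grasp point (between the pads) lies 19 mm behind it (r.tcp_to_grasp is the distance from the TCP to the grasp point, in mm); z points along the fingers, y is the line along which they close (so a half turn about z gives the same grasp; the last joint's range is limited). The gripper opens to 85 mm and grips with 20 to 120 N. Pads are 22 mm wide; open, the fingers measure 114 mm over their backs; the gripper's body (76 mm by 85 mm) begins 54 mm behind the grasp point. The pads swing forward as they close: fully open they stand 13 mm farther back than shut.
Start: joints at [1.111, 0.353, 1.633, -0, 1.155, -0.002], TCP at [276.234, 560.645, 231.281] pointing down, gripper open.
Joint ranges: [-2.63, 2.63], [-0.92, 2.1], [0.06, 2.66], [-1.3, 4.44], [0, 2.69], [-3.02, 3.02]. Speed limits (rad/s): [2.22, 2.22, 2.79, 3.14, 3.14, 3.14].

## Interface

Orientations are given as [roll, pitch, yaw] about the fixed x, y, z axes, in that order (R = Rz(yaw) Ry(pitch) Rx(roll)).
In Python, from rig import r gives the robot as it stands. The module is installed in compiled form; this text tells all that it offers.
- The arm moves only by the tool play_rows, never from a script. Its argument "rows" is a list of rows, each an object with "dp": the shift along the tool's x, y, z in units of 40 mm (1.0 is 40 mm), a list of three; "turn": the turn, a rotation vector about the tool's x, y, z in units of 6 degrees (1.0 is 6 degrees), a list of three; "fingers": the closure, from 0 (fully open) to 1 (shut). In form: [{"dp": [tx, ty, tz], "turn": [wx, wy, wz], "fingers": fingers}, ...]. A call has 1 to 5 rows; each row shifts and turns the commanded pose from where the row before left it, along the tool's axes as they then stand; what a row does not reach is not made up. A row lasts 1/12 s, in which the tool goes at most 41.7 mm and 7.16 degrees, less where a joint would pass 70% of its speed; a pose out of reach is approached as far as the arm can. A call is refused whole if a number of a shift passes 1 or a number of a turn 1, either way. A call with a gripper value outside its range is refused whole. The fingers move at their own pace and stop on an object; "force" is the grip in N (left out, the last holds). Time passes only in rows, so rows that do not move let the fingers close. It gives the time, the measured TCP pose, the force, the opening and the grip force at its end, in the units of the state.
- r.sense(): the state, without advancing time (a new reading comes with each control period).
- r.grab_frame(name): name is "side" or "top" or "wrist"; returns a dict with "pixels" (400x640x3 uint8, red, green, blue), "fx", "fy", "cx", "cy" (pixels), "pose" (4x4, takes a point from camera to world coordinates). Camera axes: x right, y down, z forward; pixel columns grow to the right and rows downward; lengths in mm; the calibration is good to about 2 mm. A picture is of the moment at which its call begins. There is no depth.
- r.sign_off(): hands the job in; it is judged then, once.
The state is a dict: "clock": time; "qpos": joint angles; "qvel": joint speeds; "joint_efforts": joint torques, N m; "eef_pos": TCP position; "tcp_rot": TCP orientation; "contact_force": force on the tool from outside, world axes, zero at the start; "wrist_torque": the same for the moment, N m; "opening": opening from 0.0 (shut) to 1.0 (fully open); "grasp_force": force on a finger pad.
Only numpy, scipy, OpenCV 4.12 (cv2) and the standard library are available. Lean on these libraries where they do the work, as an engineer would, in place of code of your own. Each camera call takes 0.05 s, during which the arm holds its last target. There are 200 camera calls.

## Task

In the laundry room, take the bottle brush out of its steel pot and scrub out the taller of the two white plastic cups: push the brush down to the bottom of the cup, draw it up until its lower end is close to the rim, then down to the bottom and up to the rim once more. Then lower the brush back to stand upright on the floor of its pot before letting go of it. Leave the tall cup and the pot standing, keep the tall cup about where it is, and do not disturb the short white cup.

Things in the scene. Friction and masses are not known exactly. Their poses are not given: they have to be found in the camera images.
- brush_grip (a point): Centre of the bottle brush's round wooden handle (24 mm diameter, 80 mm long), on the axis, 165 mm above the brush's underside and 40 mm below its top. The brush (about 0.12 kg, 205 mm long) stands upright, head down, in the steel pot; grip it from above at any yaw. z points along the brush from head to handle.
- brush_tip (a point): Centre of the flat underside of the bottle brush's head, its lowest point as it stands. The head is round, black, 56 mm in diameter and 85 mm long (treat it as stiff); above it a bare steel rod, 10 mm in diameter, 40 mm long, leads to the handle. z points towards the handle.
- cup: The tall white plastic softener cup to be scrubbed: an open-topped straight round cup standing loose on the bench, 90 mm outer diameter, 110 mm high, walls 4 mm (inside 82 mm across), floor 5 mm thick, about 0.4 kg. Origin: centre of its underside; z up.
- pot: The brush's pot: open-topped straight round steel pot standing loose on the bench, 90 mm outer diameter, 65 mm high, walls 4 mm (inside 82 mm across), floor 5 mm thick, about 0.8 kg. Origin: centre of its underside; z up.
- tub: The short white plastic cup, a bystander: 90 mm outer diameter, only 55 mm high. Origin: centre of its underside; z up. It, the tall cup and the pot stand in a row across the bench in any order. Farther out stand a detergent bottle 190 mm high, a hand scrubbing brush and a low basket of clothes pegs.
Things that resemble listed ones, but are neither listed nor needed, are in the scene too. Leave any pink or red look-alike of the part that bears brush_grip alone.

How it is judged (in metres and radians):
On the way, in this order (a step that is already met when the one before it is completed fails the run):
1. the brush is down at the bottom of the tall cup: underside less than 25 mm above the cup's underside, within 35 mm of its axis, within 20 degrees of vertical (z of brush_tip in the frame of cup below 0.025 m and horizontal distance between brush_tip and cup below 0.035 m and angle between brush_grip's own z axis and vertical below 0.35 rad), for 0.05 s.
2. it is drawn up towards the rim: underside more than 65 mm above the cup's underside, within 50 mm of its axis (z of brush_tip in the frame of cup above 0.065 m and horizontal distance between brush_tip and cup below 0.05 m), for 0.05 s.
3. it is down at the bottom a second time (all of step 1), for 0.05 s.
4. it is drawn up towards the rim a second time (all of step 2), for 0.05 s.
5. the brush is set down in its pot, not dropped: the grasp point is still within 50 mm of the handle's centre (z of brush_tip in the frame of pot below 0.015 m and horizontal distance between brush_tip and pot below 0.02 m and distance between the grasp point and brush_grip below 0.05 m), for 0.05 s.
At the end, for the whole second after the job is handed in: The brush stands upright (within 10 degrees) on its pot's floor, underside within 20 mm of the pot's axis and under 15 mm above the pot's underside; tall cup and pot stand upright on the bench (within 5.7 degrees, not raised 10 mm), the tall cup within 60 mm of its start (z of brush_tip in the frame of pot below 0.015 m and horizontal distance between brush_tip and pot below 0.02 m and angle between brush_grip's own z axis and vertical below 0.18 rad and angle between each of cup, pot's own z axis and vertical below 0.1 rad and height (world z) of each of cup, pot below 0.01 m and distance of cup from where it was at the start of the episode below 0.06 m); the robot touches nothing.
It fails at once if the tall cup is tipped by more than 20 degrees (angle between cup's own z axis and vertical above 0.35 rad).
It fails at once if the pot is tipped by more than 20 degrees (angle between pot's own z axis and vertical above 0.35 rad).
It fails at once if the short cup is moved by more than 30 mm (distance of tub from where it was at the start of the episode above 0.03 m).
It also fails if it takes over 59 s, if anything falls off the work surface, if the arm or the gripper's body presses on something with over 40 N, if the wrist force passes 120 N, or if a joint passes its speed limit or range.

## Working session

There is one attempt and no reset: what is moved stays moved. The work goes in short steps, Python scripts to look and compute and a tool call to move; the robot and the scene stay as the last step left them, time stands still between calls to the robot, and variables do not carry over. Pictures are saved under pics/ and viewed, at most 10 in all, crops included, and the job is handed in when it is done.

Besides the shell and the picture viewer there is one more tool, called after "Request:" as a command line: name --argument value ..., lists and objects as JSON in quotes. play_rows: Moves the arm, as the interface text tells. Its arguments: {"type":"object","properties":{"rows":{"type":"array"},"force":{"type":"number"}},"required":["rows"]}

```bash
mkdir -p pics; cat > h.py <<'E'
import numpy as np, cv2
from rig import r
def grab(n,f=None):
    d=r.grab_frame(n); 
    if f: cv2.imwrite('pics/'+f,cv2.cvtColor(d['pixels'],cv2.COLOR_RGB2BGR))
    return d
def ray(d,u,v):
    P=np.array(d['pose']); k=P[:3,:3]@np.array([(u-d['cx'])/d['fx'],(v-d['cy'])/d['fy'],1]); return P[:3,3],k
def onz(d,u,v,z):
    o,k=ray(d,u,v); return o+k*(z-o[2])/k[2]
def proj(d,p):
    P=np.array(d['pose']); c=P[:3,:3].T@(np.array(p)-P[:3,3]); return d['fx']*c[0]/c[2]+d['cx'],d['fy']*c[1]/c[2]+d['cy']
E
python3 - <<'E'
from h import *
a=grab('top','t0.png'); b=grab('side','s0.png')
for d in(a,b): print(np.round(d['pose'],3),d['fx'],d['cx'],d['cy'])
print(r.sense())
E
```

```text
[[ 1.900000e-02 -9.900000e-01  1.430000e-01  4.011730e+02]
 [-1.000000e+00 -2.100000e-02 -1.300000e-02 -1.861000e+01]
 [ 1.600000e-02 -1.430000e-01 -9.900000e-01  1.044197e+03]
 [ 0.000000e+00  0.000000e+00  0.000000e+00  1.000000e+00]] 431.70943346994005 316.3372535186974 203.4762036669798
[[-9.97000e-01 -3.70000e-02  6.40000e-02  4.66223e+02]
 [-7.40000e-02  5.35000e-01 -8.42000e-01  6.62294e+02]
 [-3.00000e-03 -8.44000e-01 -5.36000e-01  5.66796e+02]
 [ 0.00000e+00  0.00000e+00  0.00000e+00  1.00000e+00]] 373.5930272850135 323.9485262430288 201.2165700499998
{'clock': 0.1, 'qpos': array([ 1.11060870e+00,  3.53579169e-01,  1.63409288e+00,  5.05652338e-06,
        1.15518072e+00, -2.41100116e-03]), 'qvel': array([-8.35161914e-06, -6.13922321e-05, -2.57139413e-03,  1.36546439e-03,
       -6.35658230e-04, -4.13122326e-04]), 'joint_efforts': array([-5.42073633e-05, -6.06361270e+01, -3.42818606e+01,  6.13006137e-05,
        4.08970169e-03,  2.02292216e-05]), 'eef_pos': array([276.03078244, 560.25123569, 230.62240208]), 'tcp_rot': array([-3.14033255e+00, -7.66160938e-06,  2.68381398e+00]), 'contact_force': array([ 1.103104  ,  0.05137998, -0.37136619]), 'wrist_torque': array([ 0.02949728,  0.02604931, -0.05355474]), 'grasp_force': 0.0, 'opening': 1.002185127066434}
```

View pics/t0.png

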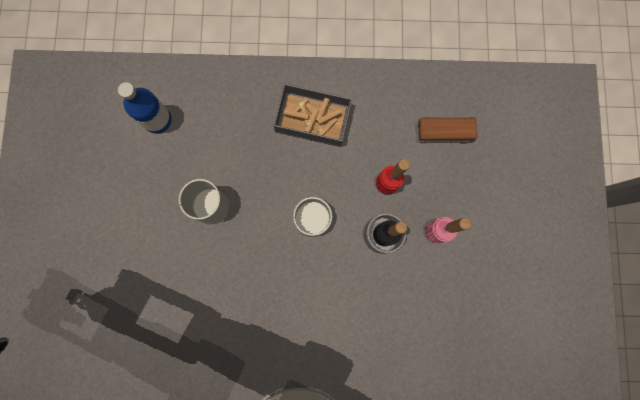

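View pics/s0.png

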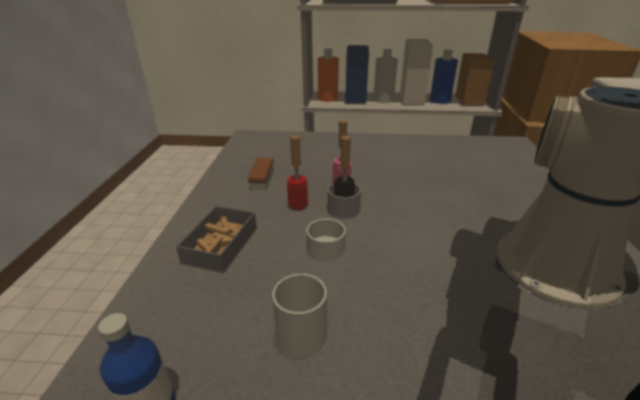

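The top view shows the tall cup's rim at about (200,200), the short cup at (313,217), the pot's rim at (387,233) and the brush's handle top at (399,229). A red look-alike's handle top is at (402,166) and a pink one's at (462,225). In the side view, the pot is at (344,198) and the tall cup at (300,315).

```bash
python3 - <<'E'
from h import *
a=grab('top'); b=grab('side')
for n,u,v,z in [('cup',200,200,110),('tub',313,217,55),('pot',387,233,65),('brushtop',399,229,210),('red',402,166,205),('pink',462,225,205)]:
    p=onz(a,u,v,z); print(n,p.round(1),'side px',np.round(proj(b,p),1))
# handle in top: brown mask
hsv=cv2.cvtColor(a['pixels'],cv2.COLOR_RGB2HSV)
m=cv2.inRange(hsv,(5,90,70),(20,255,255))
n,l,s,c=cv2.connectedComponentsWithStats(m)
for i in range(1,n):
    if s[i,4]>40: print('brown',s[i],c[i].round(1))
hs=cv2.cvtColor(b['pixels'],cv2.COLOR_RGB2HSV)
m=cv2.inRange(hs,(5,90,60),(20,255,255)); n,l,s,c=cv2.connectedComponentsWithStats(m)
for i in range(1,n):
    if s[i,4]>40: print('side brown',s[i],c[i].round(1))
crop=a['pixels'][150:270,160:490]; cv2.imwrite('pics/c.png',cv2.cvtColor(cv2.resize(crop,None,fx=2.4,fy=2.4,interpolation=cv2.INTER_CUBIC),cv2.COLOR_RGB2BGR))
E
```

```text
cup [538.4 223.2 110. ] side px [301.1 290.4]
tub [512.4 -24.2  55. ] side px [326.8 228.7]
pot [ 478.1 -193.2   65. ] side px [344.  188.1]
brushtop [ 475.  -190.7  210. ] side px [346.8 137.3]
red [ 601.5 -198.8  205. ] side px [295.8 136.6]
pink [ 485.8 -315.7  205. ] side px [343.8 121. ]
brown [ 280   94   66   45 1980] [313.1 116. ]
brown [ 419  118   58   22 1216] [447.4 128.1]
brown [391 159  19  19 210] [400.1 167.9]
brown [447 218  24  14 240] [459.  224.9]
brown [389 222  18  14 182] [397.7 228.4]
side brown [433   0  80   3 232] [473.2   1. ]
side brown [ 501   31  139  115 5998] [572.1  69.6]
side brown [ 456   54   38   52 1175] [476.4  81.3]
side brown [317  56  22  46 921] [327.8  78.9]
side brown [339 120  12  49 442] [344. 144.]
side brown [   0  135  230  139 2209] [124. 181.]
side brown [290 135  10  32 257] [295.1 150. ]
side brown [248 157  25  26 473] [260.4 170.1]
side brown [ 194  216   49   38 1024] [217.7 235.3]
```

View pics/c.png

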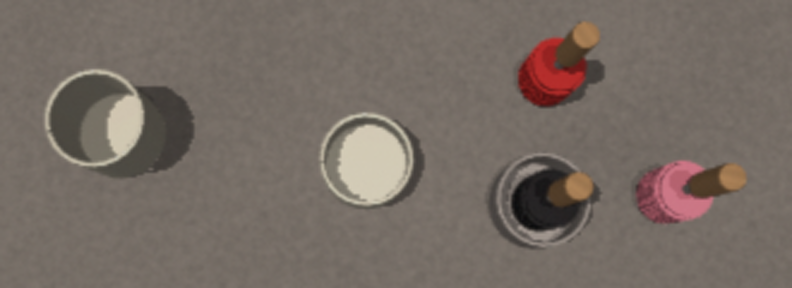

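Request:
play_rows --rows '[{"dp":[-0.65,-0.74,0],"turn":[0,0,0],"fingers":0},{"dp":[-0.65,-0.74,0],"turn":[0,0,0],"fingers":0},{"dp":[-0.65,-0.74,0],"turn":[0,0,0],"fingers":0},{"dp":[-0.65,-0.74,0],"turn":[0,0,0],"fingers":0},{"dp":[-0.65,-0.74,0],"turn":[0,0,0],"fingers":0}]'

```text
clock: 0.62
eef_pos: [327.4, 368.6, 231.1]
tcp_rot: [-3.141, 0.0, 2.684]
contact_force: [1.5, 0.6, -0.4]
opening: 1.0
grasp_force: 0.0
```

Request:
play_rows --rows '[{"dp":[-0.65,-0.74,0],"turn":[0,0,0],"fingers":0},{"dp":[-0.65,-0.74,0],"turn":[0,0,0],"fingers":0},{"dp":[-0.65,-0.74,0],"turn":[0,0,0],"fingers":0},{"dp":[-0.65,-0.74,0],"turn":[0,0,0],"fingers":0},{"dp":[-0.65,-0.74,0],"turn":[0,0,0],"fingers":0}]'

```text
clock: 1.03
eef_pos: [378.6, 178.4, 231.4]
tcp_rot: [3.141, 0.0, 2.684]
contact_force: [1.6, 0.1, -0.6]
opening: 1.001
grasp_force: 0.0
```

Request:
play_rows --rows '[{"dp":[-0.65,-0.74,0],"turn":[0,0,0],"fingers":0},{"dp":[-0.65,-0.74,0],"turn":[0,0,0],"fingers":0},{"dp":[-0.65,-0.74,0],"turn":[0,0,0],"fingers":0},{"dp":[-0.65,-0.74,0],"turn":[0,0,0],"fingers":0},{"dp":[0,0,0],"turn":[0,0,0],"fingers":0}]'

```text
clock: 1.45
eef_pos: [421.0, 22.5, 231.6]
tcp_rot: [-3.14, 0.002, 2.679]
contact_force: [-0.4, 1.4, 1.2]
opening: 1.001
grasp_force: 0.0
```

Request:
play_rows --rows '[{"dp":[-0.6,-0.7,0],"turn":[0,0,0],"fingers":0},{"dp":[-0.6,-0.7,0],"turn":[0,0,0],"fingers":0},{"dp":[-0.6,-0.7,0],"turn":[0,0,0],"fingers":0},{"dp":[-0.6,-0.7,0],"turn":[0,0,0],"fingers":0},{"dp":[0,0,0],"turn":[0,0,0],"fingers":0}]'

```text
clock: 1.87
eef_pos: [457.9, -119.7, 231.6]
tcp_rot: [-3.14, 0.003, 2.681]
contact_force: [-0.4, 0.8, -0.6]
opening: 1.0
grasp_force: 0.0
```

```bash
python3 - <<'E'
from h import *
w=grab('wrist','w1.png'); print(np.round(w['pose'],3),w['fx'],w['cx'],w['cy'],r.sense()['eef_pos'])
for p in [(477,-195,210),(478,-192,65)]: print(proj(w,p))
E
```

```text
[[ 4.45000e-01  8.55000e-01  2.67000e-01  3.89481e+02]
 [ 8.96000e-01 -4.24000e-01 -1.34000e-01 -8.51100e+01]
 [-1.00000e-03  2.99000e-01 -9.54000e-01  3.72862e+02]
 [ 0.00000e+00  0.00000e+00  0.00000e+00  1.00000e+00]] 315.7924821355484 314.63528797654357 197.9516954980355 [ 456.80233774 -117.31844949  231.2137255 ]
(np.float64(217.8114841847921), np.float64(316.6757095598374))
(np.float64(261.2509468002801), np.float64(225.5414250682329))
```

View pics/w1.png

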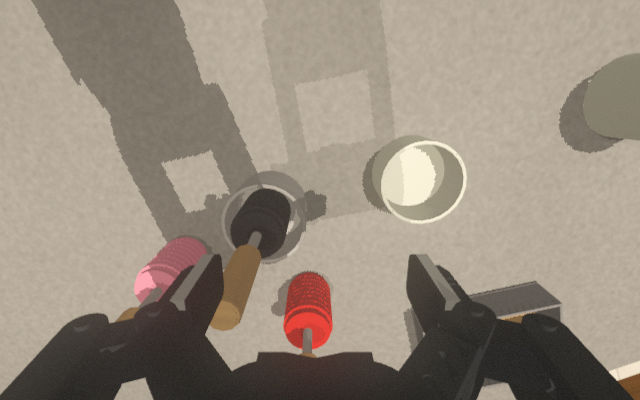

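The wrist view shows the brush's handle top at about (226,316), its pot's rim centred near (262,223), and pink and red look-alikes on either side. The fingers are clear of all of them.

```bash
python3 - <<'E'
from h import *
w=grab('wrist')
hsv=cv2.cvtColor(w['pixels'],cv2.COLOR_RGB2HSV)
m=cv2.inRange(hsv,(8,90,90),(25,255,255)); m[:, :200]=0; m[:,280:]=0; m[:240]=0
ys,xs=np.nonzero(m); k=ys>ys.max()-25
print('end',xs[k].min(),xs[k].max(),ys.max())
for u,v in [(225,316),(227,316)]: print(onz(w,u,v,210))
print('pot',onz(w,262,224,65))
s=r.sense(); print(s['eef_pos'],s['tcp_rot'])
a=s['tcp_rot'][2]
d=onz(w,226,316,210)-s['eef_pos']; print(d, (d[0]*np.cos(a)+d[1]*np.sin(a))/40,(d[0]*np.sin(a)-d[1]*np.cos(a))/40)
E
```

```text
end 208 242 333
[ 477.10727635 -188.09663245  210.        ]
[ 477.65172424 -187.00404963  210.        ]
pot [ 475.31880088 -187.63449473   65.        ]
[ 456.13577621 -115.73690656  231.01915513] [ 3.14152576e+00 -6.86011170e-04  2.68092302e+00]
[ 21.24372394 -71.81343476 -21.01915513] -1.2738423370270906 -1.3720847140324792
```

Request:
play_rows --rows '[{"dp":[-0.5,-0.55,0],"turn":[0,0,0],"fingers":0},{"dp":[-0.5,-0.55,0],"turn":[0,0,0],"fingers":0},{"dp":[-0.3,-0.35,0],"turn":[0,0,0],"fingers":0},{"dp":[0,0,0],"turn":[0,0,0],"fingers":0},{"dp":[0,0,0],"turn":[0,0,0],"fingers":0}]'

```text
clock: 2.38
eef_pos: [477.0, -189.0, 231.0]
tcp_rot: [3.141, -0.001, 2.683]
contact_force: [-0.2, 1.0, 0.2]
opening: 0.998
grasp_force: 0.0
```

```bash
python3 - <<'E'
from h import *
w=grab('wrist','w2.png'); s=r.sense(); print(s['eef_pos'],s['tcp_rot'],s['qpos'])
print(proj(w,s['eef_pos']))
E
```

```text
[ 476.75179643 -188.45989917  230.98321069] [ 3.14117738e+00 -1.28602987e-03  2.68411330e+00] [-3.79717476e-01  1.78923113e-01  1.86993310e+00  5.78441764e-04
  1.09398639e+00 -1.49329998e+00]
(np.float64(314.5116652129231), np.float64(258.901892229907))
```

View pics/w2.png

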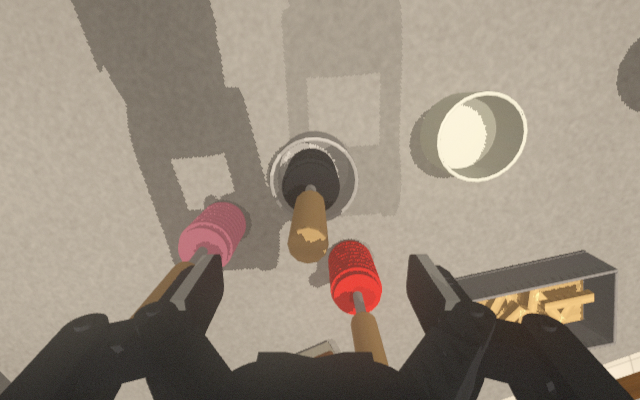

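The wrist view shows the handle top at about (308,245) and the pot's rim centred near (314,178). The handle lies between the open fingers, with the red handle well outside the finger gap.

```bash
python3 - <<'E'
from h import *
w=grab('wrist')
print(onz(w,308,245,210),onz(w,314,178,65), proj(w,(477,-190,210)))
E
```

```text
[ 477.08904061 -192.32089437  210.        ] [ 475.03232406 -187.70305776   65.        ] (np.float64(311.6102750595787), np.float64(243.2105200456919))
```

Request:
play_rows --rows '[{"dp":[-0.03,-0.07,0.4],"turn":[0,0,0],"fingers":0},{"dp":[0,0,0.5],"turn":[0,0,0],"fingers":0},{"dp":[0,0,0.5],"turn":[0,0,0],"fingers":0},{"dp":[0,0,0.4],"turn":[0,0,0],"fingers":0},{"dp":[0,0,0.2],"turn":[0,0,0],"fingers":0}]'

```text
clock: 2.9
eef_pos: [475.7, -191.0, 149.5]
tcp_rot: [3.142, -0.003, 2.685]
contact_force: [0.1, 0.1, -0.4]
opening: 1.004
grasp_force: 0.0
```

Request:
play_rows --rows '[{"dp":[0,0,0],"turn":[0,0,0],"fingers":0.3},{"dp":[0,0,0],"turn":[0,0,0],"fingers":0.5},{"dp":[0,0,0],"turn":[0,0,0],"fingers":0.6},{"dp":[0,0,0],"turn":[0,0,0],"fingers":0.7},{"dp":[0,0,0],"turn":[0,0,0],"fingers":0.8}]' --force 50

```text
clock: 3.32
eef_pos: [477.6, -193.1, 152.2]
tcp_rot: [3.141, 0.002, 2.684]
contact_force: [-0.2, 0.5, -0.1]
opening: 0.3
grasp_force: 0.0
```

Request:
play_rows --rows '[{"dp":[0,0,0],"turn":[0,0,0],"fingers":1},{"dp":[0,0,0],"turn":[0,0,0],"fingers":1},{"dp":[0,0,0],"turn":[0,0,0],"fingers":1},{"dp":[0,0,0],"turn":[0,0,0],"fingers":1},{"dp":[0,0,0],"turn":[0,0,0],"fingers":1}]' --force 60

```text
clock: 3.73
eef_pos: [477.7, -193.3, 152.3]
tcp_rot: [3.142, 0.002, 2.684]
contact_force: [-1.2, -0.4, 6.3]
opening: 0.27
grasp_force: 58.7
```

Request:
play_rows --rows '[{"dp":[0,0,-0.4],"turn":[0,0,0],"fingers":1},{"dp":[0,0,-0.7],"turn":[0,0,0],"fingers":1},{"dp":[0,0,-0.8],"turn":[0,0,0],"fingers":1},{"dp":[0,0,-0.8],"turn":[0,0,0],"fingers":1},{"dp":[0,0,-0.6],"turn":[0,0,0],"fingers":1}]'

```text
clock: 4.15
eef_pos: [477.4, -193.1, 286.0]
tcp_rot: [3.141, 0.002, 2.684]
contact_force: [0.7, 0.0, -0.9]
opening: 0.267
grasp_force: 58.8
```

```bash
python3 - <<'E'
from h import *
a=grab('top'); b=grab('side'); s=r.sense(); print(s['eef_pos'],s['grasp_force'])
c1=a['pixels'][150:270,160:490]; c2=b['pixels'][60:350,240:400]
h=290; c1=cv2.resize(c1,(580,h*580//800*1)); 
im=np.zeros((h,160+580,3),np.uint8); im[:,:160]=c2; im[:c1.shape[0],160:]=c1
cv2.imwrite('pics/l.png',cv2.cvtColor(im,cv2.COLOR_RGB2BGR))
E
```

```text
[ 479.12492649 -193.78208908  287.7706553 ] 58.75307500362396
```

View pics/l.png

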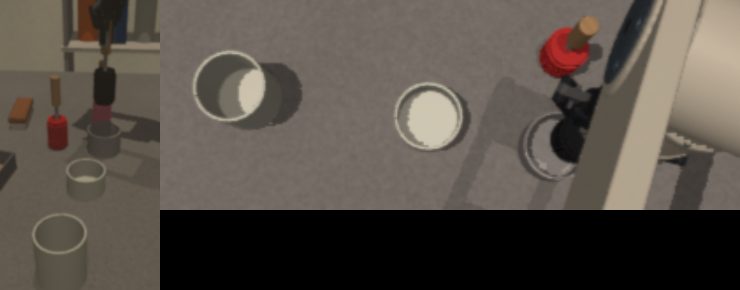

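The brush is lifted and hangs upright in the fingers, with its head at about (105,85) in the side crop, and the pot is still standing. Next it goes across to the tall cup.

Request:
play_rows --rows '[{"dp":[0.13,0.4,0],"turn":[0,0,0],"fingers":1},{"dp":[0.27,0.83,0],"turn":[0,0,0],"fingers":1},{"dp":[0.27,0.83,0],"turn":[0,0,0],"fingers":1},{"dp":[0.27,0.83,0],"turn":[0,0,0],"fingers":1},{"dp":[0.27,0.83,0],"turn":[0,0,0],"fingers":1}]'

```text
clock: 4.67
eef_pos: [498.7, -36.7, 282.3]
tcp_rot: [-3.141, -0.001, 2.683]
contact_force: [0.1, 0.4, -1.2]
opening: 0.266
grasp_force: 59.0
```

Request:
play_rows --rows '[{"dp":[0.27,0.83,0],"turn":[0,0,0],"fingers":1},{"dp":[0.27,0.83,0],"turn":[0,0,0],"fingers":1},{"dp":[0.27,0.83,0],"turn":[0,0,0],"fingers":1},{"dp":[0.27,0.83,0],"turn":[0,0,0],"fingers":1},{"dp":[0.27,0.83,0],"turn":[0,0,0],"fingers":1}]'

```text
clock: 5.08
eef_pos: [523.7, 136.3, 282.2]
tcp_rot: [-3.141, -0.001, 2.684]
contact_force: [1.6, -1.1, -0.6]
opening: 0.267
grasp_force: 59.0
```

Request:
play_rows --rows '[{"dp":[0.27,0.83,0],"turn":[0,0,0],"fingers":1},{"dp":[0.27,0.83,0],"turn":[0,0,0],"fingers":1},{"dp":[0.14,0.41,0],"turn":[0,0,0],"fingers":1},{"dp":[0,0,0],"turn":[0,0,0],"fingers":1},{"dp":[0,0,0],"turn":[0,0,0],"fingers":1}]'

```text
clock: 5.5
eef_pos: [535.8, 221.5, 281.9]
tcp_rot: [-3.14, -0.001, 2.686]
contact_force: [-0.1, -1.1, -1.7]
opening: 0.27
grasp_force: 59.1
```

```bash
python3 - <<'E'
from h import *
b=grab('side'); w=grab('wrist'); s=r.sense(); print(s['eef_pos'],s['grasp_force'])
c1=w['pixels'][:,140:500]; c2=b['pixels'][:,150:450]
im=np.hstack([c2,c1]); print(proj(w,(540,226,110)),proj(b,(540,226,110)))
cv2.imwrite('pics/m.png',cv2.cvtColor(im,cv2.COLOR_RGB2BGR))
E
```

```text
[535.996023   220.09999162 282.46020302] 59.064592123031616
(np.float64(320.9834233428718), np.float64(179.6011769053121)) (np.float64(299.8942244251691), np.float64(291.64399655106365))
```

View pics/m.png

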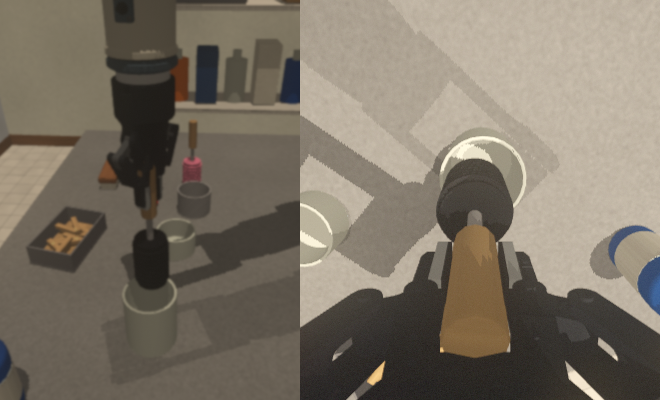

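The brush hangs over the tall cup. In the wrist half, the rim is centred at about u=323 px, some 8 px right of the brush's axis. The side half puts the rim at (300,292), as predicted. I'll shift about 8 mm along tool y.

Request:
play_rows --rows '[{"dp":[-0.02,0.2,0],"turn":[0,0,0],"fingers":1},{"dp":[0,0,0],"turn":[0,0,0],"fingers":1},{"dp":[0,0,0],"turn":[0,0,0],"fingers":1}]'

```text
clock: 5.85
eef_pos: [541.2, 227.4, 283.4]
tcp_rot: [3.141, 0.0, 2.683]
contact_force: [-0.5, 0.4, -0.6]
opening: 0.262
grasp_force: 59.1
```

```bash
python3 - <<'E'
from h import *
w=grab('wrist'); s=r.sense(); e=s['eef_pos']; print(e)
t=np.array([e[0],e[1],e[2]-147.3]); x=np.array([-.897,.442,0]);y=np.array([.442,.897,0])
for q in (28*x,28*y,-28*y): print('tip pred',np.round(proj(w,t+q),1))
g=cv2.cvtColor(w['pixels'],cv2.COLOR_RGB2GRAY).astype(int)
print('col315',g[125:175,315].tolist()); print('row190',[(u,g[190,u]) for u in range(270,375,2)])
c=np.array([540.5,227.5,110])
for q in (43*x,43*y,-43*y): print('rim pred',np.round(proj(w,c+q),1))
E
```

```text
[540.95101296 227.34530049 283.33953343]
tip pred [313.9 154.7]
tip pred [343.6 184.2]
tip pred [284.3 184.3]
col315 [175, 164, 161, 161, 162, 159, 164, 163, 164, 230, 252, 247, 222, 192, 191, 191, 191, 189, 191, 175, 157, 154, 201, 226, 227, 227, 228, 228, 227, 227, 227, 226, 210, 157, 83, 86, 81, 87, 89, 80, 80, 78, 79, 78, 79, 81, 80, 83, 81, 80]
row190 [(270, np.int64(128)), (272, np.int64(128)), (274, np.int64(148)), (276, np.int64(148)), (278, np.int64(137)), (280, np.int64(138)), (282, np.int64(76)), (284, np.int64(85)), (286, np.int64(78)), (288, np.int64(77)), (290, np.int64(73)), (292, np.int64(76)), (294, np.int64(81)), (296, np.int64(78)), (298, np.int64(75)), (300, np.int64(77)), (302, np.int64(75)), (304, np.int64(77)), (306, np.int64(76)), (308, np.int64(76)), (310, np.int64(74)), (312, np.int64(74)), (314, np.int64(76)), (316, np.int64(77)), (318, np.int64(77)), (320, np.int64(77)), (322, np.int64(79)), (324, np.int64(77)), (326, np.int64(77)), (328, np.int64(79)), (330, np.int64(76)), (332, np.int64(75)), (334, np.int64(78)), (336, np.int64(77)), (338, np.int64(77)), (340, np.int64(70)), (342, np.int64(76)), (344, np.int64(79)), (346, np.int64(73)), (348, np.int64(125)), (350, np.int64(138)), (352, np.int64(217)), (354, np.int64(224)), (356, np.int64(166)), (358, np.int64(167)), (360, np.int64(166)), (362, np.int64(165)), (364, np.int64(165)), (366, np.int64(168)), (368, np.int64(170)), (370, np.int64(178)), (372, np.int64(186)), (374, np.int64(181))]
rim pred [313.9 134.7]
rim pred [356.  177.2]
rim pred [271.9 177.4]
```

Request:
play_rows --rows '[{"dp":[0.05,0,0.4],"turn":[0,0,0],"fingers":1},{"dp":[0,0,0.5],"turn":[0,0,0],"fingers":1},{"dp":[0,0,0.5],"turn":[0,0,0],"fingers":1},{"dp":[0,0,0.5],"turn":[0,0,0],"fingers":1},{"dp":[0,0,0.5],"turn":[0,0,0],"fingers":1}]'

```text
clock: 6.32
eef_pos: [539.0, 228.4, 186.6]
tcp_rot: [3.141, 0.0, 2.683]
contact_force: [-0.1, -0.6, -0.7]
opening: 0.267
grasp_force: 59.2
```

Request:
play_rows --rows '[{"dp":[0,0,0.3],"turn":[0,0,0],"fingers":1},{"dp":[0,0,0.25],"turn":[0,0,0],"fingers":1},{"dp":[0,0,0.15],"turn":[0,0,0],"fingers":1},{"dp":[0,0,0],"turn":[0,0,0],"fingers":1},{"dp":[0,0,0],"turn":[0,0,0],"fingers":1}]'

```text
clock: 6.73
eef_pos: [539.3, 228.8, 159.7]
tcp_rot: [3.141, 0.0, 2.684]
contact_force: [0.1, -0.2, -0.4]
opening: 0.267
grasp_force: 59.2
```

Request:
play_rows --rows '[{"dp":[0,0,0.12],"turn":[0,0,0],"fingers":1},{"dp":[0,0,0],"turn":[0,0,0],"fingers":1},{"dp":[0,0,0],"turn":[0,0,0],"fingers":1}]'

```text
clock: 6.98
eef_pos: [539.1, 228.8, 154.8]
tcp_rot: [3.141, 0.0, 2.684]
contact_force: [0.5, -0.3, -0.9]
opening: 0.267
grasp_force: 59.2
```

Request:
play_rows --rows '[{"dp":[0,0,-0.4],"turn":[0,0,0],"fingers":1},{"dp":[0,0,-0.6],"turn":[0,0,0],"fingers":1},{"dp":[0,0,-0.6],"turn":[0,0,0],"fingers":1},{"dp":[0,0,-0.4],"turn":[0,0,0],"fingers":1},{"dp":[0,0,-0.1],"turn":[0,0,0],"fingers":1}]'

```text
clock: 7.4
eef_pos: [540.5, 229.4, 242.0]
tcp_rot: [3.138, 0.003, 2.684]
contact_force: [0.2, 0.3, -0.8]
opening: 0.266
grasp_force: 59.1
```

Request:
play_rows --rows '[{"dp":[0,0,0],"turn":[0,0,0],"fingers":1},{"dp":[0,0,0],"turn":[0,0,0],"fingers":1},{"dp":[0,0,0],"turn":[0,0,0],"fingers":1}]'

```text
clock: 7.65
eef_pos: [538.3, 228.4, 237.1]
tcp_rot: [-3.14, -0.001, 2.684]
contact_force: [-0.7, 0.1, -0.8]
opening: 0.265
grasp_force: 59.1
```

Request:
play_rows --rows '[{"dp":[0,0,0.5],"turn":[0,0,0],"fingers":1},{"dp":[0,0,0.5],"turn":[0,0,0],"fingers":1},{"dp":[0,0,0.5],"turn":[0,0,0],"fingers":1},{"dp":[0,0,0.4],"turn":[0,0,0],"fingers":1},{"dp":[0,0,0.2],"turn":[0,0,0],"fingers":1}]'

```text
clock: 8.07
eef_pos: [537.3, 228.0, 151.6]
tcp_rot: [-3.138, -0.003, 2.684]
contact_force: [-10.2, -5.1, 52.7]
opening: 0.266
grasp_force: 64.6
```

Request:
play_rows --rows '[{"dp":[0,0,0],"turn":[0,0,0],"fingers":1},{"dp":[0,0,0],"turn":[0,0,0],"fingers":1},{"dp":[0,0,0],"turn":[0,0,0],"fingers":1}]'

```text
clock: 8.32
eef_pos: [538.8, 228.7, 154.1]
tcp_rot: [-3.141, -0.0, 2.684]
contact_force: [-0.1, 0.4, -0.6]
opening: 0.266
grasp_force: 59.3
```

Request:
play_rows --rows '[{"dp":[0,0,-0.4],"turn":[0,0,0],"fingers":1},{"dp":[0,0,-0.5],"turn":[0,0,0],"fingers":1},{"dp":[0,0,-0.5],"turn":[0,0,0],"fingers":1},{"dp":[0,0,-0.4],"turn":[0,0,0],"fingers":1},{"dp":[0,0,-0.2],"turn":[0,0,0],"fingers":1}]'

```text
clock: 8.73
eef_pos: [539.9, 229.1, 236.8]
tcp_rot: [3.139, 0.002, 2.684]
contact_force: [0.3, -0.4, -1.2]
opening: 0.264
grasp_force: 59.2
```

Request:
play_rows --rows '[{"dp":[0,0,0],"turn":[0,0,0],"fingers":1},{"dp":[0,0,0],"turn":[0,0,0],"fingers":1},{"dp":[0,0,-0.5],"turn":[0,0,0],"fingers":1},{"dp":[0,0,-0.5],"turn":[0,0,0],"fingers":1},{"dp":[0,0,-0.3],"turn":[0,0,0],"fingers":1}]'

```text
clock: 9.15
eef_pos: [538.9, 228.7, 286.7]
tcp_rot: [-3.141, -0.0, 2.684]
contact_force: [0.5, 0.5, -0.9]
opening: 0.269
grasp_force: 59.1
```

```bash
python3 - <<'E'
from h import *
a=grab('top'); b=grab('side'); w=grab('wrist'); s=r.sense(); e=s['eef_pos']; print(e)
print('tcp->pot', np.array([476,-190])-e[:2])
g=cv2.cvtColor(w['pixels'],cv2.COLOR_RGB2GRAY).astype(int)
c=g[120:200,314]; print('tip top row',120+np.nonzero(c<100)[0][:1])
t=np.array([e[0],e[1],e[2]-147.3]); print(proj(w,t+28*np.array([-.897,.442,0])))
row=np.nonzero(g[195,250:390]<100)[0]+250; print('tip cols',row.min(),row.max())
im=np.hstack([b['pixels'][:,150:450],a['pixels'][:,160:460]]); cv2.imwrite('pics/n.png',cv2.cvtColor(im,cv2.COLOR_RGB2BGR))
E
```

```text
[539.11249502 228.79499635 286.17752285]
tcp->pot [ -63.11249502 -418.79499635]
tip top row [160]
(np.float64(313.2376725441033), np.float64(153.9029312532033))
tip cols 280 348
```

View pics/n.png

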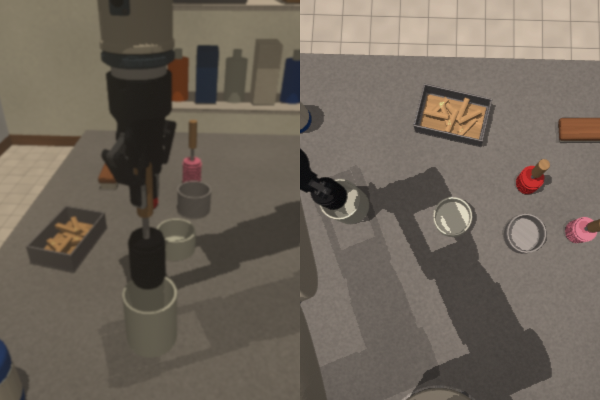

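The cup, pot and short cup are all standing, and the empty pot shows at top pixel (386,233). The brush is still upright above the tall cup, so it goes back to the pot.

Request:
play_rows --rows '[{"dp":[-0.13,-0.4,0],"turn":[0,0,0],"fingers":1},{"dp":[-0.26,-0.83,0],"turn":[0,0,0],"fingers":1},{"dp":[-0.26,-0.83,0],"turn":[0,0,0],"fingers":1},{"dp":[-0.26,-0.83,0],"turn":[0,0,0],"fingers":1},{"dp":[-0.26,-0.83,0],"turn":[0,0,0],"fingers":1}]'

```text
clock: 9.72
eef_pos: [513.5, 72.5, 284.7]
tcp_rot: [-3.14, -0.002, 2.684]
contact_force: [0.8, 0.5, -1.1]
opening: 0.266
grasp_force: 59.2
```

Request:
play_rows --rows '[{"dp":[-0.26,-0.83,0],"turn":[0,0,0],"fingers":1},{"dp":[-0.26,-0.83,0],"turn":[0,0,0],"fingers":1},{"dp":[-0.26,-0.83,0],"turn":[0,0,0],"fingers":1},{"dp":[-0.26,-0.83,0],"turn":[0,0,0],"fingers":1},{"dp":[-0.26,-0.83,0],"turn":[0,0,0],"fingers":1}]'

```text
clock: 10.13
eef_pos: [486.6, -99.3, 284.9]
tcp_rot: [-3.141, -0.002, 2.684]
contact_force: [0.9, 0.6, -1.1]
opening: 0.262
grasp_force: 59.2
```

Request:
play_rows --rows '[{"dp":[-0.26,-0.83,0],"turn":[0,0,0],"fingers":1},{"dp":[-0.26,-0.83,0],"turn":[0,0,0],"fingers":1},{"dp":[-0.16,-0.55,0],"turn":[0,0,0],"fingers":1},{"dp":[0,0,0],"turn":[0,0,0],"fingers":1},{"dp":[0,0,0],"turn":[0,0,0],"fingers":1}]'

```text
clock: 10.55
eef_pos: [472.3, -189.7, 285.0]
tcp_rot: [-3.141, -0.002, 2.681]
contact_force: [-0.4, -0.3, -1.4]
opening: 0.263
grasp_force: 59.4
```

Request:
play_rows --rows '[{"dp":[0,0,0.5],"turn":[0,0,0],"fingers":1},{"dp":[0,0,0.5],"turn":[0,0,0],"fingers":1},{"dp":[0,0,0],"turn":[0,0,0],"fingers":1},{"dp":[0,0,0],"turn":[0,0,0],"fingers":1},{"dp":[0,0,0],"turn":[0,0,0],"fingers":1}]'

```text
clock: 10.97
eef_pos: [474.0, -188.1, 246.9]
tcp_rot: [3.142, -0.0, 2.685]
contact_force: [0.1, -0.4, -0.3]
opening: 0.263
grasp_force: 59.3
```

```bash
python3 - <<'E'
from h import *
w=grab('wrist','w5.png'); s=r.sense(); e=s['eef_pos']; print(e)
x=np.array([-.897,.442,0]);y=np.array([.442,.897,0])
t=e-[0,0,147.3]; c=np.array([476.5,-190,65])
print('tip',[np.round(proj(w,t+q)) for q in(28*x,28*y,-28*y)])
print('rim',[np.round(proj(w,c+q)) for q in(43*x,43*y,-43*y)])
E
```

```text
[ 474.34358648 -188.34067734  247.36705912]
tip [array([314., 155.]), array([344., 185.]), array([284., 185.])]
rim [array([314., 137.]), array([354., 179.]), array([273., 179.])]
```

View pics/w5.png

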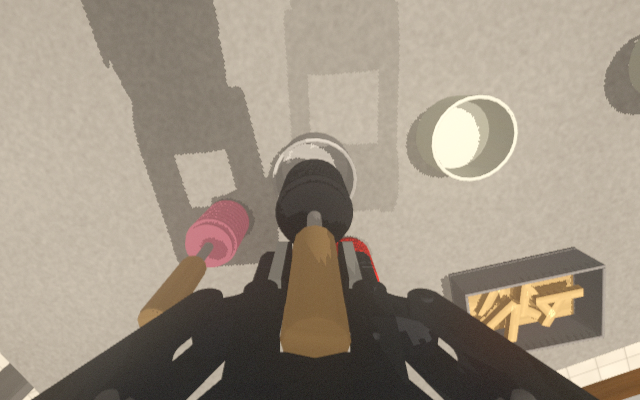

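The wrist view shows the pot's rim spanning columns 275–355, with its top at row 138, and the brush head centred in it at u=314. The descent can start.

Request:
play_rows --rows '[{"dp":[0.05,0,0.4],"turn":[0,0,0],"fingers":1},{"dp":[0,0,0.5],"turn":[0,0,0],"fingers":1},{"dp":[0,0,0.5],"turn":[0,0,0],"fingers":1},{"dp":[0,0,0.35],"turn":[0,0,0],"fingers":1},{"dp":[0,0,0.2],"turn":[0,0,0],"fingers":1}]'

```text
clock: 11.43
eef_pos: [472.0, -187.5, 167.9]
tcp_rot: [-3.142, -0.0, 2.684]
contact_force: [-0.1, 0.3, -0.9]
opening: 0.267
grasp_force: 59.4
```

Request:
play_rows --rows '[{"dp":[0,0,0.1],"turn":[0,0,0],"fingers":1},{"dp":[0,0,0.1],"turn":[0,0,0],"fingers":1},{"dp":[0,0,0.1],"turn":[0,0,0],"fingers":1},{"dp":[0,0,0],"turn":[0,0,0],"fingers":1},{"dp":[0,0,0],"turn":[0,0,0],"fingers":1}]'

```text
clock: 11.85
eef_pos: [472.3, -187.9, 156.9]
tcp_rot: [3.142, 0.001, 2.684]
contact_force: [0.6, -0.3, -1.2]
opening: 0.267
grasp_force: 59.4
```

Request:
play_rows --rows '[{"dp":[0,0,0.05],"turn":[0,0,0],"fingers":1},{"dp":[0,0,0.05],"turn":[0,0,0],"fingers":1},{"dp":[0,0,0],"turn":[0,0,0],"fingers":1}]'

```text
clock: 12.1
eef_pos: [471.9, -187.7, 152.4]
tcp_rot: [-3.142, -0.0, 2.684]
contact_force: [0.1, 0.0, -1.1]
opening: 0.264
grasp_force: 59.4
```

Request:
play_rows --rows '[{"dp":[0,0,0.04],"turn":[0,0,0],"fingers":1},{"dp":[0,0,0],"turn":[0,0,0],"fingers":1},{"dp":[0,0,0],"turn":[0,0,0],"fingers":1}]'

```text
clock: 12.35
eef_pos: [472.5, -188.1, 151.5]
tcp_rot: [-3.141, 0.001, 2.684]
contact_force: [-0.4, -0.7, 5.1]
opening: 0.262
grasp_force: 60.1
```

Request:
play_rows --rows '[{"dp":[0,0,0.02],"turn":[0,0,0],"fingers":1},{"dp":[0,0,0],"turn":[0,0,0],"fingers":1},{"dp":[0,0,0],"turn":[0,0,0],"fingers":0.7},{"dp":[0,0,0],"turn":[0,0,0],"fingers":0.65},{"dp":[0,0,0],"turn":[0,0,0],"fingers":0.6}]' --force 20

```text
clock: 12.77
eef_pos: [472.0, -187.7, 150.0]
tcp_rot: [3.142, -0.0, 2.684]
contact_force: [0.2, -0.5, -0.3]
opening: 0.399
grasp_force: 0.0
```

Request:
play_rows --rows '[{"dp":[0,0,0],"turn":[0,0,0],"fingers":0.4},{"dp":[0,0,0],"turn":[0,0,0],"fingers":0.2},{"dp":[0,0,0],"turn":[0,0,0],"fingers":0},{"dp":[0,0,0],"turn":[0,0,0],"fingers":0},{"dp":[0,0,0],"turn":[0,0,0],"fingers":0}]'

```text
clock: 13.18
eef_pos: [472.0, -187.7, 150.0]
tcp_rot: [-3.142, -0.0, 2.684]
contact_force: [0.1, -0.8, 0.8]
opening: 1.0
grasp_force: 0.0
```

Request:
play_rows --rows '[{"dp":[0,0,-0.3],"turn":[0,0,0],"fingers":0},{"dp":[0,0,-0.6],"turn":[0,0,0],"fingers":0},{"dp":[0,0,-0.8],"turn":[0,0,0],"fingers":0},{"dp":[0,0,-0.8],"turn":[0,0,0],"fingers":0},{"dp":[0,0,-0.8],"turn":[0,0,0],"fingers":0}]'

```text
clock: 13.6
eef_pos: [471.7, -187.6, 283.4]
tcp_rot: [-3.142, -0.001, 2.684]
contact_force: [0.4, -1.0, 0.4]
opening: 1.002
grasp_force: 0.0
```

Request:
play_rows --rows '[{"dp":[0.5,0.5,-0.5],"turn":[0,0,0],"fingers":0},{"dp":[0.5,0.5,0],"turn":[0,0,0],"fingers":0},{"dp":[0.5,0.5,0],"turn":[0,0,0],"fingers":0},{"dp":[0,0,0],"turn":[0,0,0],"fingers":0},{"dp":[0,0,0],"turn":[0,0,0],"fingers":0}]'

```text
clock: 14.02
eef_pos: [444.5, -106.5, 302.4]
tcp_rot: [3.141, 0.001, 2.686]
contact_force: [0.9, -0.0, -0.1]
opening: 1.0
grasp_force: 0.0
```

```bash
python3 - <<'E'
from h import *
b=grab('side'); w=grab('wrist')
im=np.hstack([b['pixels'][:,240:400],w['pixels']]); cv2.imwrite('pics/f.png',cv2.cvtColor(im,cv2.COLOR_RGB2BGR))
E
```

```text
(no output)
```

View pics/f.png

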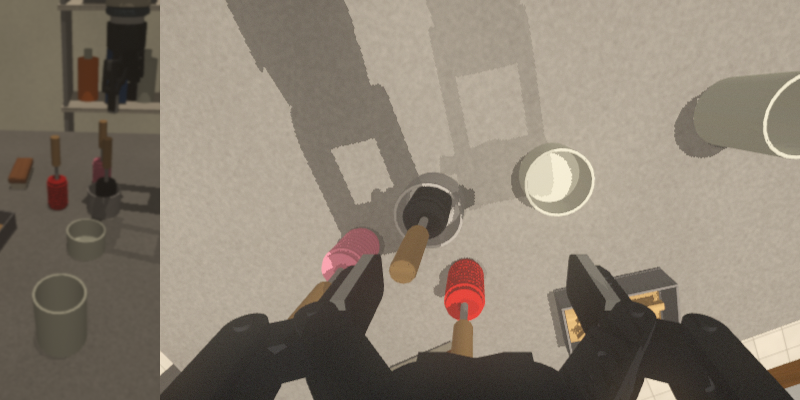

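The brush stands upright in its pot, with its head at about (427,210) inside the rim. Both cups are standing and the gripper is clear, so I'm handing in.

```bash
python3 -c "
from rig import r; print(r.sign_off())"
```

```text
the job is handed in; nothing more can be done
None
```

I scrubbed the tall cup twice, set the brush back upright on its pot's floor before letting go, and handed the job in at about 14 s; no verdict came back.

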